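# Take the bore of the brass bushing with a spring-jaw telescoping gauge

## Robot

A 7-joint arm with a two-finger parallel gripper is mounted at the origin on a cart in front of the work surface, level with it; the furniture and walls round the work are solid. World frame = base frame: x ahead of the robot, y to its left, z up, the work surface at z = 0. Lengths are in m, angles in rad, forces in N, time in s.
With the tool pointing down it reaches from about 0.425 to 0.875 m from the base axis. Payload 4.7 kg.
Tool frame: the origin (TCP) lies midway between the tips of the shut fingers; the grasp point (between the pads) lies ctrl.grasp_offset behind it (ctrl.grasp_offset is the distance from the TCP to the grasp point, in m); z points along the fingers, y is the line along which they close (so a half turn about z gives the same grasp; the last joint's range is limited). The gripper opens to 87 mm and grips with 3 to 60 N. Pads are 19 mm wide; open, the fingers measure 117 mm over their backs; the gripper's body (75 mm by 190 mm) begins 51 mm behind the grasp point.
Start: joints at [-1.219, 0.321, -0.07, 1.45, 0.023, 1.371, -0.057], TCP at [0.215, 0.613, 0.223] pointing down, gripper open.
Joint ranges: [-2.86, 2.86], [-0.3, 2.09], [-1.38, 1.24], [0.06, 2.45], [-1.56, 4.7], [0.09, 2.05], [-2.69, 2.69]. Speed limits (rad/s): [2.57, 2.57, 3.14, 3.14, 3.14, 3.14, 3.14].

## Interface

Orientations are given as a rotation vector (axis times angle).
In Python, from bench import ctrl gives the robot as it stands. The module is installed in compiled form; this text tells all that it offers.
- The arm moves only by the tool jog_arm, never from a script. Its argument "moves" is one flat list of numbers, 7 for each row, row after row: the shift along the tool's x, y, z in units of 30 cm (1.0 is 30 cm), then the turn, a rotation vector about the tool's x, y, z in units of 60 degrees (1.0 is 60 degrees), then the gripper's target within -1 to 1 (fully open at 1, half-way at 0, shut at -1). In form: [x, y, z, wx, wy, wz, fingers, x, y, z, wx, wy, wz, fingers, ...]. A call has exactly 8 rows; each row is the pose to reach, as a shift and turn from the pose commanded when the call began, along the tool's axes at that moment; what a row does not reach only later rows make up. A row lasts 1/8 s, in which the tool goes at most 62.5 mm and 10.7 degrees, less where a joint would pass 70% of its speed; a pose out of reach is approached as far as the arm can. A call with a number of a shift or a turn outside -1 to 1 is refused whole. A call with a gripper value outside its range is refused whole. The fingers move at their own pace and stop on an object; "newtons" is the grip in N (left out, the last holds). Time passes only in rows, so rows that repeat a pose let the fingers close, or fill a call up. It gives the time, the measured TCP pose, the force, the opening and the grip force at its end, in the units of the state.
- ctrl.get_state(): the state, without advancing time (a new reading comes with each control period).
- ctrl.get_image(name): name is "side" or "top" or "wrist"; returns a dict with "pixels" (480x640x3 uint8, red, green, blue), "fx", "fy", "cx", "cy" (pixels), "xyz" and "rotation" of the camera in the world; the wrist camera has in their place "tool_from_camera" (4x4, takes a point from camera to tool coordinates, whose origin is the TCP and whose axes are the flange's). Camera axes: x right, y up, looking along -z (the intrinsics and any distortion apply to the point x, -y, -z); pixel columns grow to the right and rows downward; lengths in m; the calibration is good to about 2 mm. A picture is of the moment at which its call begins: read the wrist's pose just before it. There is no depth.
- ctrl.close_job(): hands the job in; it is judged then, once.
The state is a dict: "time": time; "joint_positions": joint angles; "qd": joint speeds; "joint_torque": joint torques, N m; "position": TCP position; "tool_rot": TCP orientation; "ft_force": force on the tool from outside, world axes, zero at the start; "torque": the same for the moment, N m; "grip_width": opening from 0.0 (shut) to 1.0 (fully open); "grip_force": force on a finger pad.
Only numpy, scipy, OpenCV 4.12 (cv2) and the standard library are available. Lean on these libraries where they do the work, as an engineer would, in place of code of your own. Each camera call takes 0.05 s, during which the arm holds its last target. There are 200 camera calls.

## Task

Measure the bore of the brass bushing with the telescoping bore gauge: squeeze its two blue wings to draw the jaws in, lower it gently into the bore until its flange sits flat on the bushing, hold it down there with a steady 15 N or so for half a second to bed it, and let go so that the jaws spring out against the wall. With the gauge still seated, press the red cap fully home to lock the jaws, holding it too with about 15 N for half a second and never over 28 N. Then draw the gauge out by its fixed metal cheeks, so that the locked size is kept, and stand it back upright in its grey stand, leaving everything else alone.

Things in the scene. Friction and masses are not known exactly. Their poses are not given: they have to be found in the camera images.
- gauge_grip (a point): The telescoping bore gauge's grip centre, on its axis, 28 mm above its flange's underside and 34 mm below the top of the raised red cap. The gauge stands upright, is 108 mm tall, about 0.37 kg. z up along the gauge, y the line along which its jaws slide, x across (through the fixed cheeks).
- gauge_seat (a point): Centre of the underside of the gauge's steel flange (66 mm in diameter, 6 mm thick); same axes. It comes to the mouth of the bushing or stand when the gauge is seated there. Below it a round pilot 41 mm in diameter and 46 mm long, its nose tapered to 35 mm.
- wing_a (a point): Centre of the outer face of the ribbed blue wing at the gauge's +y side (20 mm wide, 28 mm tall), at the grip centre's height; one piece with jaw tip_a. Wing faces are 56 mm apart with the jaws free, 40 mm squeezed right in (springs, under 3 N a side), 50 mm on the brass bore. Squeezing them hard with the cap pressed in overpowers the lock and spoils the size.
- wing_b (a point): The same for the wing at the gauge's -y side, one piece with jaw tip_b.
- cheek (a point): Centre of the outer face of the fixed metal cheek at the gauge's +x side (19 mm wide along y, 31 mm tall), at the grip centre's height; an equal cheek faces -x, 40 mm over both. Gripping the cheeks (fingers closing along the gauge's x) does not move the jaws.
- tip_a (a point): Outermost point of the jaw at the gauge's +y side, 25 mm below the flange's underside; moves with its wing. The distance between the two tips is the gauge's size: 50 mm with the jaws free, 34 mm squeezed in, about 44 mm when they rest on the wall of the brass bore.
- lock_cap (a joint): How far the red lock cap is pressed in: 0 = raised (jaws free), 0.006 m = fully home (jaws clamped). It moves straight down with about 3 N for 3 mm, then against a resistance that rises to about 9 N, then meets a hard stop; it stays where it is left. It may start up to 1 mm in.
- tip_b (a point): The same for the jaw at the gauge's -y side.
- cap_top (a point): Centre of the top face of the red lock cap, 27 mm in diameter, on the gauge's axis; moves with the cap.
- brass_bushing_mouth (a point): Centre of the bore's mouth on the flat top face of the brass bushing, 55 mm above the bench. Bore 44 mm in diameter, straight through to the bench, z along its axis, wall 12 mm thick (68 mm outside); pressed in a square aluminium block 92 mm wide and 30 mm high fixed to the bench.
- steel_bushing_mouth (a point): The same point of the other bushing, dark steel, with a 48 mm bore, in an equal block. Not to be gauged.
- stand_mouth (a point): Centre of the mouth of the grey stand, 55 mm above the bench: a tube with a 56 mm hole, 76 mm outside, on a 96 mm square foot 8 mm thick fixed to the bench. The gauge starts in it, its flange resting on the rim; when it is put back the flange must rest on the rim again.
- deburr_tool: Blue deburring tool, 137 mm long, lying behind the work: leave alone.
- block_123: Grey steel block with holes, 51x76x25 mm, lying behind the work: leave alone.
- screwdriver: Yellow-handled screwdriver, 222 mm long, lying between the two bushings: leave alone.

How it is judged:
By the outcome, as a careful person would: the job done as asked, in the order asked, and still so for the second after the job is handed in, with the robot touching nothing.
It also fails if it takes over 72 s, if anything falls off the work surface, if the arm or the gripper's body presses on something with over 40 N, if the wrist force passes 120 N, or if a joint passes its speed limit or range.

## Working session

There is one attempt and no reset: what is moved stays moved. The work goes in short steps, Python scripts to look and compute and a tool call to move; the robot and the scene stay as the last step left them, time stands still between calls to the robot, and variables do not carry over. Pictures are saved under pics/ and viewed, at most 10 in all, crops included, and the job is handed in when it is done.

Besides the shell and the picture viewer there is one more tool, called after "Emit:" by a JSON object that holds its "name" and its "arguments". jog_arm: Moves the arm, as the interface text tells. Its arguments: {"type":"object","properties":{"moves":{"type":"array"},"newtons":{"type":"number"}},"required":["moves"]}

```bash
mkdir -p pics
cat > h.py <<'E'
import numpy as np, cv2
from scipy.spatial.transform import Rotation as R
from bench import ctrl
def cam(n):
    s=ctrl.get_state(); d=ctrl.get_image(n)
    if 'xyz' in d:
        p=np.array(d['xyz']); r=np.array(d['rotation'])
        M=r if r.shape==(3,3) else R.from_rotvec(r).as_matrix()
    else:
        T=np.array(d['tool_from_camera']); W=R.from_rotvec(s['tool_rot']).as_matrix()
        M=W@T[:3,:3]; p=W@T[:3,3]+np.array(s['position'])
    return d,p,M
def ray(c,u,v):
    d,p,M=c; r=M@np.array([(u-d['cx'])/d['fx'],-(v-d['cy'])/d['fy'],-1]); return p,r
def onz(c,u,v,z):
    p,r=ray(c,u,v); return p+r*(z-p[2])/r[2]
def proj(c,X):
    d,p,M=c; q=M.T@(np.array(X)-p); return d['cx']+d['fx']*q[0]/-q[2], d['cy']-d['fy']*q[1]/-q[2]
def save(c,n): cv2.imwrite('pics/'+n+'.png',np.ascontiguousarray(c[0]['pixels'][:,:,::-1]))
E
python3 - <<'E'
from h import *
s=ctrl.get_state(); print(s, ctrl.grasp_offset)
ims=[]
for n in('top','side'):
    c=cam(n); save(c,n+'0'); print(n,c[1],c[2].round(3).tolist(),{k:v for k,v in c[0].items() if k not in('pixels','rotation','xyz')})
E
```

```text
{'time': 0.0, 'joint_positions': array([-1.21894048,  0.32181577, -0.07006839,  1.45168526,  0.02263519,
        1.37080985, -0.05690432]), 'qd': array([-1.16947604e-03,  3.61630291e-05,  3.12565695e-04, -1.77566644e-03,
       -8.37366279e-04, -1.17289941e-03,  3.38413709e-04]), 'joint_torque': array([ 6.47969409e-04, -4.91300547e+01, -4.03643483e-01, -3.12522876e+01,
       -6.38059666e-02,  4.38025407e-02,  1.81812579e-04]), 'position': array([0.21527354, 0.61271967, 0.22146095]), 'tool_rot': array([-5.27967982e-01, -3.09671993e+00,  3.02013341e-03]), 'ft_force': array([ 0.5732415 ,  1.04505975, -1.22700612]), 'torque': array([ 0.03344442, -0.01245303, -0.02660265]), 'grip_force': 0.0, 'grip_width': 1.0019322370282304} 0.0187
top [0.3467892  0.01339396 1.2030187 ] [[-0.083, 0.975, -0.207], [-0.997, -0.082, 0.015], [-0.002, 0.208, 0.978]] {'fx': 558.1938459752836, 'fy': 558.1938459752836, 'cx': 323.31329721470695, 'cy': 240.45280353399951}
side [ 0.50545009 -1.16872039  0.63962986] [[0.997, 0.015, -0.073], [-0.073, 0.4, -0.914], [0.015, 0.917, 0.4]] {'fx': 581.9722000784724, 'fy': 581.9722000784724, 'cx': 314.5938537838422, 'cy': 238.1228657817464}
```

View pics/top0.png

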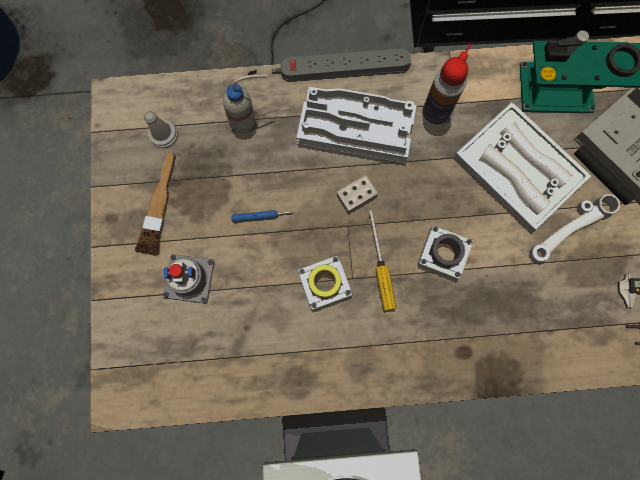

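View pics/side0.png

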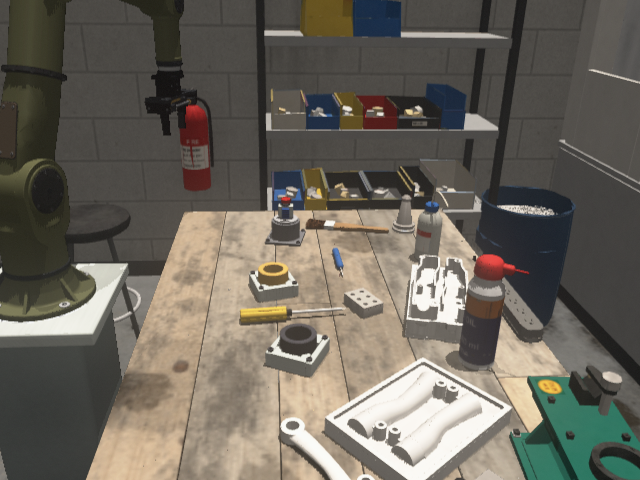

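The top view shows the gauge at about (176,271), the brass bushing at (325,281) and the stand foot around (189,279). The side view shows the gauge at (286,205) and the brass at (273,270). Next I measure by colour.

```bash
cat >> h.py <<'E'
def blob(c,lo,hi,box,k=1):
    h=cv2.cvtColor(np.ascontiguousarray(c[0]['pixels']),cv2.COLOR_RGB2HSV)
    m=cv2.inRange(h,np.array(lo),np.array(hi)); z=np.zeros_like(m); x0,y0,x1,y1=box; z[y0:y1,x0:x1]=m[y0:y1,x0:x1]
    n,l,st,ce=cv2.connectedComponentsWithStats(z); o=np.argsort(-st[1:,4])[:k]+1
    return [(ce[i],st[i],(l==i).astype(np.uint8)) for i in o]
def mid2(a,b):
    (p,r),(q,s)=a,b; t=np.linalg.lstsq(np.c_[r,-s],q-p,rcond=None)[0]; A=p+r*t[0];B=q+s*t[1]; return (A+B)/2,np.linalg.norm(A-B)
E
python3 - <<'E'
from h import *
t=cam('top'); s=cam('side'); st=ctrl.get_state()
print('tcp',proj(t,st['position']),proj(s,st['position']))
bt=blob(t,(22,120,100),(33,255,255),(295,255,355,310))[0]; bs=blob(s,(15,100,80),(33,255,255),(250,255,300,290))[0]
for c,b in((t,bt),(s,bs)):
    ct=max(cv2.findContours(b[2],cv2.RETR_EXTERNAL,2)[0],key=cv2.contourArea); e=cv2.fitEllipse(ct); print('brass',b[1],e,onz(c,*e[0],.055))
for c,box,nm in((t,(150,250,220,300),'t'),(s,(265,185,310,230),'s')):
    for lo,hi,k in(((0,150,80),(8,255,255),1),((100,130,50),(125,255,255),2)):
        for b in blob(c,lo,hi,box,k): print(nm,b[0],b[1],onz(c,*b[0],.117 if k==1 else .083))
rt=blob(t,(0,150,80),(8,255,255),(150,250,220,300))[0][0];rs=blob(s,(0,150,80),(8,255,255),(265,185,310,230))[0][0]
print(mid2(ray(t,*rt),ray(s,*rs)))
cv2.imwrite('pics/z.png',cv2.resize(np.ascontiguousarray(t[0]['pixels'][230:320,140:370,::-1]),None,fx=3.4,fy=3.4,interpolation=cv2.INTER_CUBIC))
E
```

```text
tcp (np.float64(-30.19723092476437), np.float64(470.9344477253073)) (np.float64(175.1010734591604), np.float64(131.5430967345631))
brass [308 265  33  32 468] ((324.154052734375, 280.4187316894531), (31.067901611328125, 31.715232849121094), 89.75323486328125) [0.50579728 0.00060225 0.055     ]
brass [258 262  30  23 594] ((272.8953857421875, 273.0964660644531), (22.766063690185547, 33.84025573730469), 87.98321533203125) [ 0.50596999 -0.02086801  0.055     ]
t [175.06766917 270.14285714] [169 264  13  13 133] [0.54195556 0.29195706 0.117     ]
t [165.45714286 272.        ] [164 268   4   9  35] [0.54587966 0.32021824 0.083     ]
t [189.63636364 271.27272727] [188 267   4   9  33] [0.54328046 0.27127775 0.083     ]
s [285.28125 198.65625] [281 197  10   4  32] [0.54181043 0.29062788 0.117     ]
s [278.26229508 193.36065574] [274 189  11  12  61] [0.52508045 0.43156507 0.083     ]
s [297.93181818 195.68181818] [293 188   8  13  44] [0.58109501 0.40975851 0.083     ]
(array([0.54194409, 0.29207587, 0.1165016 ]), np.float64(0.00019907578294930058))
```

View pics/z.png

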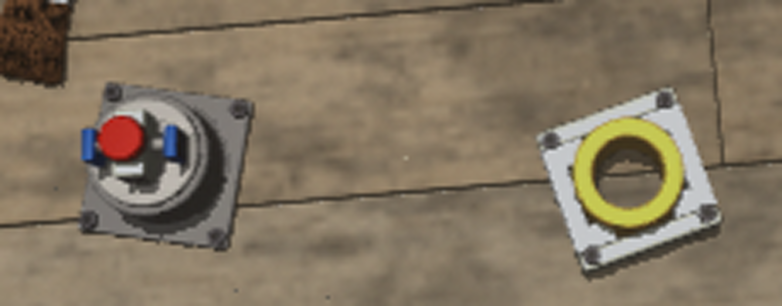

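The crop shows the blue wings lying roughly along image x, with the cap between them. The gauge is at about (0.542, 0.292), cap height 0.1165 against the expected 0.117. Brass is at about (0.506, 0.000). I'll move over the gauge for a closer look.

Emit:
{"name": "jog_arm", "arguments": {"moves": [-0.23, -0.11, 0, 0, 0, -0.07, 1, -0.46, -0.22, 0, 0, 0, -0.14, 1, -0.7, -0.33, 0, 0, 0, -0.2, 1, -0.93, -0.43, 0, 0, 0, -0.27, 1, -0.93, -0.43, 0, 0, 0, -0.27, 1, -0.93, -0.43, 0, 0, 0, -0.27, 1, -0.93, -0.43, 0, 0, 0, -0.27, 1, -0.93, -0.43, 0, 0, 0, -0.27, 1], "newtons": 20}}

```text
time: 1.2
position: [0.4344, 0.4006, 0.2224]
tool_rot: [-0.082, -3.14, -0.001]
ft_force: [0.2, 0.2, -1.0]
grip_width: 1.005
grip_force: 0.0
```

```bash
cat >> h.py <<'E'
def go(x,yaw=None):
    """shift/turn in move units to TCP x with tool y at yaw (deg), tool down"""
    s=ctrl.get_state(); W=R.from_rotvec(s['tool_rot']).as_matrix()
    d=W.T@(np.array(x)-s['position'])/.3; y=np.degrees(np.arctan2(W[1,1],W[0,1]))
    out=[d.round(4)]
    if yaw is not None:
        dy=(yaw-y+90)%180-90
        yy=np.radians(y+dy); Y=np.array([np.cos(yy),np.sin(yy),0]);Z=np.array([0,0,-1.]);T=np.c_[np.cross(Y,Z),Y,Z]
        out.append((R.from_matrix(W.T@T).as_rotvec(degrees=True)/60).round(4))
    print('pos',s['position'].round(4),'tooly',round(y,2),'tilt',W[:2,2].round(4),'F',s['ft_force'].round(2),'w',round(s['grip_width']*87,2),'gf',round(s['grip_force'],1),'t',round(s['time'],2)); print('shift/turn',*out)
E
python3 -c "
from h import *
go((.542,.292,.235),87)"
```

```text
pos [0.4344 0.4006 0.2224] tooly 87.02 tilt [-0.0007  0.0004] F [ 0.21  0.24 -1.02] w 87.44 gf 0.0 t 1.2
shift/turn [-0.3769 -0.3428 -0.0423] [ 0.0003 -0.0007  0.0003]
```

Emit:
{"name": "jog_arm", "arguments": {"moves": [-0.19, -0.17, -0.02, 0, 0, 0, 1, -0.377, -0.343, -0.042, 0, 0, 0, 1, -0.377, -0.343, -0.042, 0, 0, 0, 1, -0.377, -0.343, -0.042, 0, 0, 0, 1, -0.377, -0.343, -0.042, 0, 0, 0, 1, -0.377, -0.343, -0.042, 0, 0, 0, 1, -0.377, -0.343, -0.042, 0, 0, 0, 1, -0.377, -0.343, -0.042, 0, 0, 0, 1]}}

```text
time: 2.2
position: [0.5428, 0.2907, 0.2352]
tool_rot: [0.085, 3.14, 0.0]
ft_force: [-0.3, -0.2, 0.1]
grip_width: 0.999
grip_force: 0.0
```

```bash
python3 -c "
from h import *
go((.542,.292,.235),87)
c=cam('wrist'); save(c,'w1'); print(c[1],c[2].round(3).tolist(),c[0]['fx'],c[0]['cx'],c[0]['cy'],[k for k in c[0]])
print(proj(c,(.542,.292,.117)))
"
```

```text
pos [0.5428 0.2907 0.2352] tooly 86.91 tilt [0.     0.0002] F [-0.28 -0.16  0.06] w 86.95 gf 0.0 t 2.2
shift/turn [0.0029 0.0041 0.0007] [ 0.0002  0.     -0.0016]
[0.46891916 0.29344366 0.39788691] [[0.054, -0.961, -0.272], [0.999, 0.052, 0.015], [-0.0, -0.273, 0.962]] 384.6079957666971 322.6528724519293 241.50623493688533 ['pixels', 'fx', 'fy', 'cx', 'cy', 'tool_from_camera']
(np.float64(326.11093287243386), np.float64(233.09464308265717))
```

View pics/w1.png

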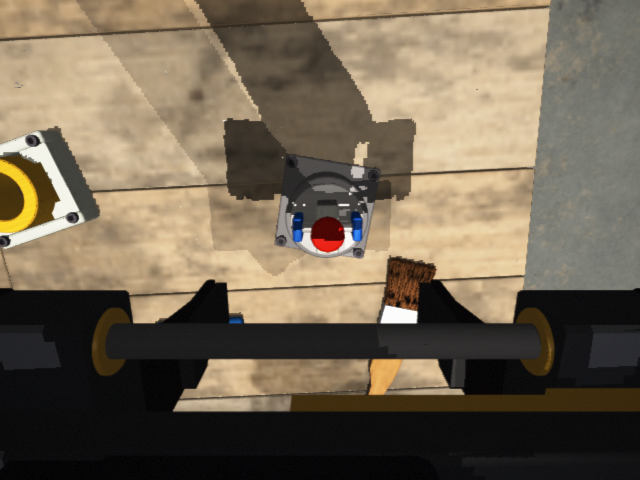

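The wrist view shows the red cap at (327,234) and the blue wings at (297,227) and (357,226). I'll refine yaw from the wings and the centre from the cap.

```bash
python3 -c "
from h import *
c=cam('wrist')
b=blob(c,(0,150,60),(8,255,255),(280,180,380,270))[0]; ct=max(cv2.findContours(b[2],cv2.RETR_EXTERNAL,2)[0],key=cv2.contourArea);e=cv2.fitEllipse(ct);print(b[1],e,onz(c,*b[0],.117),onz(c,*e[0],.117))
P=[]
for w in blob(c,(100,130,40),(130,255,255),(280,190,380,250),2):
    x,y,ww,h,_=w[1]; print(w[0],w[1]); 
    q=[onz(c,*w[0],.09),onz(c,*w[0],.083)]; ys,xs=np.nonzero(w[2]); k=ys>ys.max()-6; q.append(onz(c,xs[k].mean(),ys[k].mean(),.097)); P.append(q); print(np.round(q,4))
d=np.array(P[0])-np.array(P[1]); print(np.degrees(np.arctan2(d[:,1],d[:,0]))%180, (np.array(P[0])+P[1])/2)
# brass bore: outer blob partially
b=blob(c,(18,120,60),(35,255,255),(0,130,110,260))[0];print(b[1],onz(c,b[1][0]+b[1][2],b[0][1],.055))
"
```

```text
[312 217  33  35 919] ((327.4819030761719, 233.79989624023438), (32.888084411621094, 34.387508392333984), 0.6455639004707336) [0.54277515 0.29284043 0.117     ] [0.5427523  0.29280942 0.117     ]
[356.59302326 225.77131783] [351 212  11  29 258]
[[0.5443 0.317  0.09  ]
 [0.546  0.3176 0.083 ]
 [0.5522 0.3167 0.097 ]]
[297.75396825 226.57936508] [293 212  11  30 252]
[[0.5424 0.2686 0.09  ]
 [0.544  0.2681 0.083 ]
 [0.5505 0.2682 0.097 ]]
[87.69313948 87.69313948 87.90562974] [[0.5433469  0.29283365 0.09      ]
 [0.54503596 0.29282347 0.083     ]
 [0.5513578  0.29247466 0.097     ]]
[   0  156   60   77 3524] [0.50962888 0.05530134 0.055     ]
```

```bash
python3 -c "
from h import *
go((.5425,.2926,.067),87.8)"
```

```text
pos [0.5431 0.2903 0.2352] tooly 86.87 tilt [0.0001 0.0001] F [-0.05 -0.85  0.04] w 86.9 gf 0.0 t 2.3
shift/turn [0.0023 0.0074 0.5607] [ 0.0001  0.0001 -0.0155]
```

Emit:
{"name": "jog_arm", "arguments": {"moves": [0.002, 0.007, 0.14, 0, 0, -0.015, 1, 0.002, 0.007, 0.28, 0, 0, -0.015, 1, 0.002, 0.007, 0.4, 0, 0, -0.015, 1, 0.002, 0.007, 0.5, 0, 0, -0.015, 1, 0.002, 0.007, 0.56, 0, 0, -0.015, 1, 0.002, 0.007, 0.56, 0, 0, -0.015, 1, 0.002, 0.007, 0.56, 0, 0, -0.015, 0.2, 0.002, 0.007, 0.56, 0, 0, -0.015, 0.2], "newtons": 20}}

```text
time: 3.3
position: [0.5437, 0.2929, 0.0688]
tool_rot: [0.062, 3.139, 0.003]
ft_force: [0.7, 0.6, -0.3]
grip_width: 0.854
grip_force: 0.0
```

Emit:
{"name": "jog_arm", "arguments": {"moves": [0, 0, 0, 0, 0, 0, -1, 0, 0, 0, 0, 0, 0, -1, 0, 0, 0, 0, 0, 0, -1, 0, 0, 0, 0, 0, 0, -1, 0, 0, 0, 0, 0, 0, -1, 0, 0, 0, 0, 0, 0, -1, 0, 0, 0, 0, 0, 0, -1, 0, 0, 0, 0, 0, 0, -1], "newtons": 20}}

```text
time: 4.3
position: [0.5431, 0.2932, 0.0679]
tool_rot: [0.061, 3.14, 0.002]
ft_force: [0.7, 2.1, 4.8]
grip_width: 0.444
grip_force: 20.0
```

```bash
python3 -c "
from h import *
go((.5425,.2926,.067),87.8)
c=cam('wrist');save(c,'w2')"
```

```text
pos [0.5431 0.2932 0.0679] tooly 87.77 tilt [0.0011 0.0015] F [0.71 2.1  4.76] w 38.64 gf 20.0 t 4.3
shift/turn [ 0.0018 -0.002   0.003 ] [ 0.0015  0.001  -0.0006]
```

View pics/w2.png

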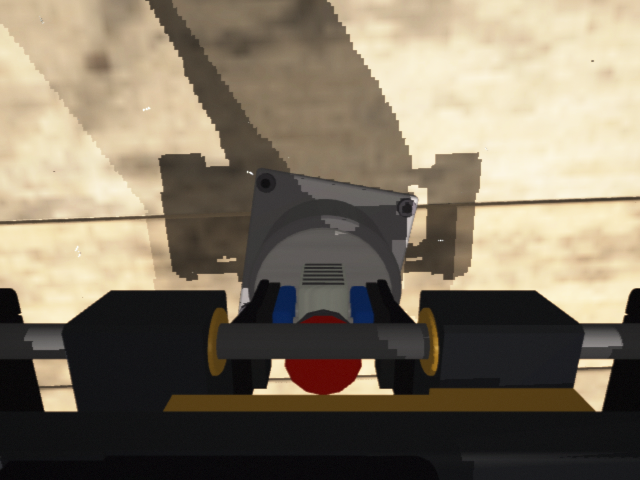

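Both wings are squeezed (opening 38.6 mm, so the wings are fully in) and the cap is centred at (323,355). Lifting.

Emit:
{"name": "jog_arm", "arguments": {"moves": [0, 0, -0.03, 0, 0, 0, -1, 0, 0, -0.07, 0, 0, 0, -1, 0, 0, -0.12, 0, 0, 0, -1, 0, 0, -0.17, 0, 0, 0, -1, 0, 0, -0.22, 0, 0, 0, -1, 0, 0, -0.25, 0, 0, 0, -1, 0, 0, -0.25, 0, 0, 0, -1, 0, 0, -0.25, 0, 0, 0, -1]}}

```text
time: 5.35
position: [0.5423, 0.2921, 0.1416]
tool_rot: [-0.062, -3.14, 0.001]
ft_force: [-0.6, -0.4, -3.7]
grip_width: 0.444
grip_force: 20.0
```

```bash
python3 -c "
from h import *
go((.48,.07,.143),87.8)
t=cam('top'); b=blob(t,(22,120,100),(33,255,255),(295,255,355,310))[0]; ct=max(cv2.findContours(b[2],cv2.RETR_EXTERNAL,2)[0],key=cv2.contourArea);e=cv2.fitEllipse(ct); print(onz(t,*e[0],.055))"
```

```text
pos [0.5423 0.2921 0.1416] tooly 87.75 tilt [-0.0009 -0.0005] F [-0.6  -0.43 -3.74] w 38.66 gf 20.0 t 5.35
shift/turn [ 0.1785 -0.7478 -0.0041] [-0.0005 -0.0008 -0.0009]
[5.05846523e-01 4.89222354e-04 5.50000000e-02]
```

Emit:
{"name": "jog_arm", "arguments": {"moves": [0, -0.1, -0.01, 0, 0, 0, -1, -0.01, -0.25, -0.02, 0, 0, 0, -1, -0.01, -0.4, -0.02, 0, 0, 0, -1, -0.02, -0.55, -0.02, 0, 0, 0, -1, -0.02, -0.65, -0.02, 0, 0, 0, -1, -0.02, -0.69, -0.02, 0, 0, 0, -1, -0.02, -0.69, -0.02, 0, 0, 0, -1, -0.02, -0.69, -0.02, 0, 0, 0, -1]}}

```text
time: 6.4
position: [0.5405, 0.0874, 0.148]
tool_rot: [-0.058, -3.141, -0.001]
ft_force: [-0.2, -0.7, -3.1]
grip_width: 0.445
grip_force: 20.0
```

```bash
python3 -c "
from h import *
go((.506,.001,.143),87.8)
c=cam('wrist');save(c,'w3'); print(proj(c,(.506,.001,.055)))
for b in blob(c,(18,120,50),(35,255,255),(0,0,640,290),1):
    cs,h=cv2.findContours(b[2],cv2.RETR_CCOMP,2)
    for k in cs:
        if cv2.contourArea(k)>300:
            e=cv2.fitEllipse(k); print(b[1],cv2.contourArea(k),e,onz(c,*e[0],.055))
            P=np.array([onz(c,*q[0],.055)[:2] for q in k]); A=np.c_[2*P,np.ones(len(P))]; s=np.linalg.lstsq(A,(P**2).sum(1),rcond=None)[0]; print('circle',s[:2],np.sqrt(s[2]+s[:2]@s[:2]))
"
```

```text
pos [0.5405 0.0874 0.148 ] tooly 87.89 tilt [-0.0001  0.0009] F [-0.16 -0.73 -3.06] w 38.74 gf 20.0 t 6.4
shift/turn [ 0.1043 -0.2919  0.0165] [ 0.0009 -0.0002  0.0016]
(np.float64(193.86345004845515), np.float64(198.70375197758966))
[ 143  147  111  103 7224] 8428.5 ((196.7813262939453, 197.76307678222656), (100.7440185546875, 107.42452239990234), 86.35844421386719) [0.50544014 0.00303275 0.055     ]
circle [0.50653548 0.0031925 ] 0.03519181466178156
[ 143  147  111  103 7224] 1418.0 ((205.85916137695312, 194.2476348876953), (34.03841018676758, 53.36909484863281), 146.4127655029297) [0.5033095  0.00938673 0.055     ]
circle [0.5034874  0.00950596] 0.014579635370266514
```

View pics/w3.png

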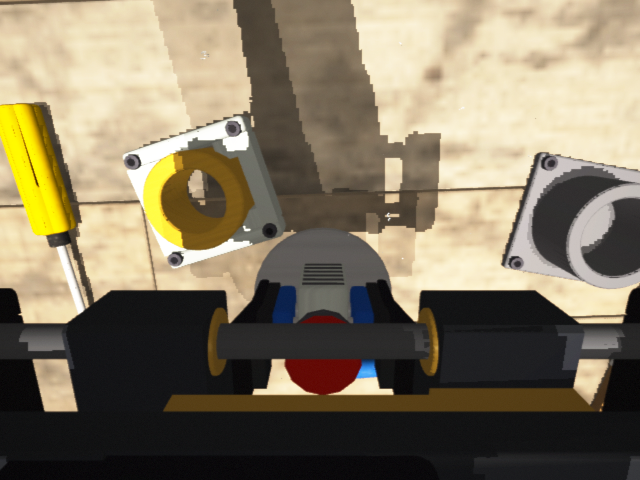

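The wrist view shows the brass ring centred near (197,198), with its near outer wall widening the blob towards the gauge. The cap in hand is around (323,354). I'll fit the far rim only, with R = 34 mm, and check the in-hand cap offset.

```bash
cat > m.py <<'E'
from h import *
from scipy.optimize import least_squares
def brass(c,box=(0,0,640,290),keep=.3):
    b=blob(c,(18,120,50),(35,255,255),box,1)[0]
    k=max(cv2.findContours(b[2],cv2.RETR_EXTERNAL,cv2.CHAIN_APPROX_NONE)[0],key=cv2.contourArea)
    P=np.array([onz(c,*q[0],.055)[:2] for q in k]); m=np.array([.506,.001]); n=c[1][:2]-m; n/=np.linalg.norm(n)
    for _ in range(5):
        f=(P-m)@n<-.034*keep
        r=least_squares(lambda x:np.linalg.norm(P[f]-x,axis=1)-.034,m,loss='soft_l1',f_scale=.0005); m=r.x
    print('brass',m.round(4),'res',np.abs(r.fun).mean(),f.sum())
def cap(c,h=.049):
    s=ctrl.get_state(); b=blob(c,(0,120,40),(10,255,255),(260,290,390,410),3)
    pts=np.vstack([np.argwhere(x[2])[:,::-1] for x in b if x[1][4]>60]).astype(np.float32)
    (u,v),r=cv2.minEnclosingCircle(pts); X=onz(c,u,v,s['position'][2]+h); print('cap',(u,v,r),X.round(4),'rel',(X-s['position']).round(4))
E
python3 -c "
from m import *
go((.506,.001,.143),87.8)
c=cam('wrist'); brass(c); brass(c,keep=0.0); cap(c)"
```

```text
pos [0.5405 0.0873 0.148 ] tooly 87.91 tilt [-0.0001  0.0007] F [-0.03  1.24 -3.27] w 38.64 gf 20.0 t 6.45
shift/turn [ 0.1043 -0.2918  0.0165] [ 0.0007 -0.0002  0.0018]
brass [0.5076 0.0012] res 0.00031432532471790107 114
brass [0.5076 0.0012] res 0.00038160857241034934 140
cap (322.8959655761719, 354.5538024902344, 40.18679428100586) [0.5381 0.0862 0.197 ] rel [-0.0024 -0.0009  0.049 ]
```

Top, side and wrist views all agree on the gauge-to-brass offset (-0.036, -0.2915). With the gauge gripped at (0.5427, 0.2926), the target TCP is (0.507, 0.001).

Emit:
{"name": "jog_arm", "arguments": {"moves": [0.025, -0.08, 0, 0, 0, 0, -1, 0.05, -0.15, 0, 0, 0, 0, -1, 0.08, -0.22, 0, 0, 0, 0, -1, 0.101, -0.291, 0, 0, 0, 0, -1, 0.101, -0.291, 0.05, 0, 0, 0, -1, 0.101, -0.291, 0.08, 0, 0, 0, -1, 0.101, -0.291, 0.08, 0, 0, 0, -1, 0.101, -0.291, 0.08, 0, 0, 0, -1]}}

```text
time: 7.5
position: [0.5071, -0.0002, 0.1241]
tool_rot: [0.06, 3.141, -0.0]
ft_force: [-1.1, 1.0, -3.9]
grip_width: 0.444
grip_force: 20.0
```

```bash
python3 -c "
from m import *
go((.507,.001,.110),87.8)
c=cam('wrist');save(c,'w4')
c=cam('side'); save(c,'s4');cv2.imwrite('pics/s4c.png',cv2.resize(np.ascontiguousarray(c[0]['pixels'][190:310,210:350,::-1]),None,fx=4,fy=4,interpolation=2))"
```

```text
pos [ 5.071e-01 -2.000e-04  1.241e-01] tooly 87.81 tilt [ 0. -0.] F [-1.06  0.97 -3.93] w 38.66 gf 20.0 t 7.5
shift/turn [0.0006 0.004  0.0471] [-0.      0.      0.0002]
```

View pics/s4c.png

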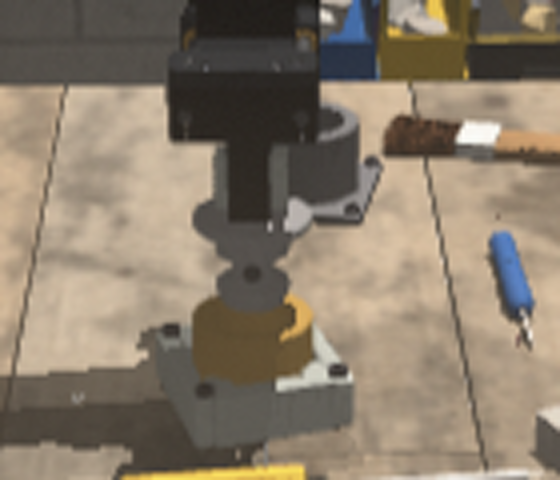

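The side crop shows the pilot nose just above the bushing, axis at about x=252, lined up with the bushing's centre. Descending partway.

Emit:
{"name": "jog_arm", "arguments": {"moves": [0, 0.004, 0.01, 0, 0, 0, -1, 0, 0.004, 0.02, 0, 0, 0, -1, 0, 0.004, 0.03, 0, 0, 0, -1, 0, 0.004, 0.04, 0, 0, 0, -1, 0, 0.004, 0.05, 0, 0, 0, -1, 0, 0.004, 0.06, 0, 0, 0, -1, 0, 0.004, 0.07, 0, 0, 0, -1, 0, 0.004, 0.08, 0, 0, 0, -1]}}

```text
time: 8.6
position: [0.5069, 0.0003, 0.1]
tool_rot: [0.062, 3.141, 0.0]
ft_force: [-0.3, 0.2, -3.3]
grip_width: 0.439
grip_force: 20.0
```

```bash
python3 -c "
from m import *
go((.507,.001,.068),87.8)"
```

```text
pos [5.069e-01 3.000e-04 1.000e-01] tooly 87.75 tilt [0. 0.] F [-0.29  0.22 -3.35] w 38.21 gf 20.0 t 8.6
shift/turn [-0.0002  0.0023  0.1065] [ 0.      0.     -0.0009]
```

Emit:
{"name": "jog_arm", "arguments": {"moves": [0, 0, 0.015, 0, 0, 0, -1, 0, 0, 0.03, 0, 0, 0, -1, 0, 0, 0.045, 0, 0, 0, -1, 0, 0, 0.06, 0, 0, 0, -1, 0, 0, 0.075, 0, 0, 0, -1, 0, 0, 0.085, 0, 0, 0, -1, 0, 0, 0.092, 0, 0, 0, -1, 0, 0, 0.092, 0, 0, 0, -1]}}

```text
time: 9.6
position: [0.5068, 0.0003, 0.0724]
tool_rot: [-0.062, -3.141, 0.0]
ft_force: [-0.2, -0.0, -3.2]
grip_width: 0.446
grip_force: 20.0
```

```bash
python3 -c "
from m import *
go((.507,.001,.068),87.8)"
```

```text
pos [5.068e-01 3.000e-04 7.240e-02] tooly 87.75 tilt [-0.0002 -0.    ] F [-0.2  -0.01 -3.24] w 38.81 gf 20.0 t 9.6
shift/turn [-0.0005  0.0022  0.0148] [-0.     -0.0002 -0.0009]
```

Emit:
{"name": "jog_arm", "arguments": {"moves": [0, 0, 0.002, 0, 0, 0, -1, 0, 0, 0.004, 0, 0, 0, -1, 0, 0, 0.006, 0, 0, 0, -1, 0, 0, 0.008, 0, 0, 0, -1, 0, 0, 0.01, 0, 0, 0, -1, 0, 0, 0.012, 0, 0, 0, -1, 0, 0, 0.014, 0, 0, 0, -1, 0, 0, 0.014, 0, 0, 0, -1]}}

```text
time: 10.6
position: [0.5069, 0.0004, 0.0683]
tool_rot: [-0.062, -3.141, -0.0]
ft_force: [-0.5, 0.4, -2.9]
grip_width: 0.448
grip_force: 20.0
```

Emit:
{"name": "jog_arm", "arguments": {"moves": [0, 0, 0.0005, 0, 0, 0, -1, 0, 0, 0.001, 0, 0, 0, -1, 0, 0, 0.0015, 0, 0, 0, -1, 0, 0, 0.002, 0, 0, 0, -1, 0, 0, 0.0025, 0, 0, 0, -1, 0, 0, 0.003, 0, 0, 0, -1, 0, 0, 0.003, 0, 0, 0, -1, 0, 0, 0.003, 0, 0, 0, -1]}}

```text
time: 11.6
position: [0.507, 0.0003, 0.0679]
tool_rot: [0.062, 3.141, 0.0]
ft_force: [-2.9, -0.3, 4.8]
grip_width: 0.443
grip_force: 20.0
```

Emit:
{"name": "jog_arm", "arguments": {"moves": [0, 0, 0.0005, 0, 0, 0, -1, 0, 0, 0.001, 0, 0, 0, -1, 0, 0, 0.0014, 0, 0, 0, -1, 0, 0, 0.0014, 0, 0, 0, -1, 0, 0, 0.0014, 0, 0, 0, -1, 0, 0, 0.0014, 0, 0, 0, -1, 0, 0, 0.0014, 0, 0, 0, -1, 0, 0, 0.0014, 0, 0, 0, -1]}}

```text
time: 12.6
position: [0.507, 0.0003, 0.0679]
tool_rot: [0.062, 3.141, 0.001]
ft_force: [-4.5, -0.7, 7.4]
grip_width: 0.443
grip_force: 20.0
```

Emit:
{"name": "jog_arm", "arguments": {"moves": [0.0005, 0, 0.0008, 0, 0, 0, -1, 0.001, 0, 0.0016, 0, 0, 0, -1, 0.0015, 0, 0.0024, 0, 0, 0, -1, 0.0015, 0, 0.0024, 0, 0, 0, -1, 0.0015, 0, 0.0024, 0, 0, 0, -1, 0.0015, 0, 0.0024, 0, 0, 0, -1, 0.0015, 0, 0.0024, 0, 0, 0, -1, 0.0015, 0, 0.0024, 0, 0, 0, -1]}}

```text
time: 13.6
position: [0.507, 0.0004, 0.0678]
tool_rot: [0.062, 3.14, 0.001]
ft_force: [-5.6, -0.5, 11.8]
grip_width: 0.445
grip_force: 20.0
```

```bash
python3 -c "
from m import *
go((.507,.001,.068),87.8); print(ctrl.get_state()['torque'])"
```

```text
pos [5.07e-01 4.00e-04 6.78e-02] tooly 87.74 tilt [0.001  0.0005] F [-5.61 -0.47 11.8 ] w 38.68 gf 20.0 t 13.6
shift/turn [ 0.0001  0.0022 -0.0006] [ 0.0005  0.0009 -0.001 ]
[-0.07932143  1.23934386  0.00412939]
```

Contact force is about 15 N. I'll hold half a second more, then let go.

Emit:
{"name": "jog_arm", "arguments": {"moves": [0, 0, 0, 0, 0, 0, -1, 0, 0, 0, 0, 0, 0, -1, 0, 0, 0, 0, 0, 0, -1, 0, 0, 0, 0, 0, 0, -1, 0, 0, 0, 0, 0, 0, 0.9, 0, 0, 0, 0, 0, 0, 0.9, 0, 0, -0.006, 0, 0, 0, 0.9, 0, 0, -0.006, 0, 0, 0, 0.9]}}

```text
time: 14.6
position: [0.5065, 0.0003, 0.068]
tool_rot: [0.062, 3.141, -0.0]
ft_force: [-0.3, 0.0, 0.0]
grip_width: 0.814
grip_force: 0.0
```

Emit:
{"name": "jog_arm", "arguments": {"moves": [0, 0, 0, 0, 0, 0, 0.9, 0, 0, 0, 0, 0, 0, 0.9, 0, 0, -0.03, 0, 0, 0, 0.9, 0, 0, -0.1, 0, 0, 0, 0.9, 0, 0, -0.17, 0, 0, 0, 0.9, 0, 0, -0.25, 0, 0, 0, 0.9, 0, 0, -0.32, 0, 0, 0, 0.9, 0, 0, -0.32, 0, 0, 0, 0.9]}}

```text
time: 15.6
position: [0.5079, 0.0004, 0.1662]
tool_rot: [0.062, 3.137, 0.001]
ft_force: [-0.1, 1.3, -0.0]
grip_width: 0.951
grip_force: 0.0
```

```bash
python3 -c "
from m import *
go((.507,.001,.068),87.8)
c=cam('wrist');save(c,'w5')
b=blob(c,(0,150,40),(8,255,255),(200,100,450,290))[0];print(b[1],onz(c,*b[0],.117))
for w in blob(c,(100,130,40),(130,255,255),(230,130,420,290),2): print(w[0],w[1],onz(c,*w[0],.09))
"
```

```text
pos [5.079e-01 4.000e-04 1.662e-01] tooly 87.74 tilt [0.0043 0.0008] F [-0.1   1.32 -0.05] w 82.73 gf 0.0 t 15.6
shift/turn [0.0045 0.0015 0.3274] [ 0.0009  0.0041 -0.001 ]
[ 301  239   43   46 1547] [ 0.50602746 -0.00100594  0.117     ]
[356.77030162 248.07888631] [350 230  15  38 431] [0.50729321 0.02127558 0.09      ]
[291.29812207 247.85680751] [285 229  14  39 426] [ 0.50546173 -0.02115573  0.09      ]
```

View pics/w5.png

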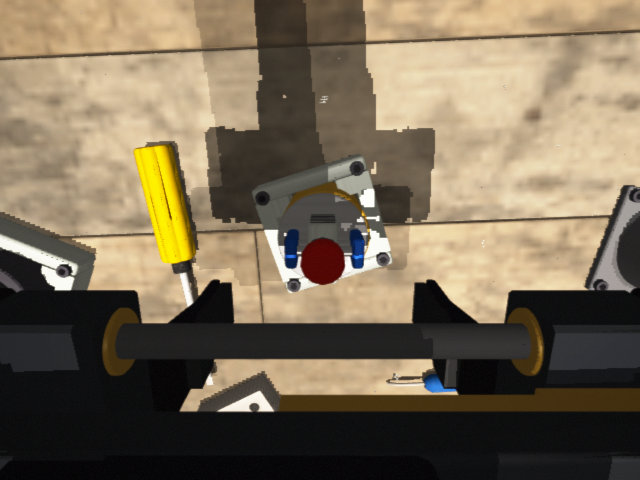

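The gauge sits centred and upright in the brass bushing, cap at (323,261), wings evenly out at (291,248) and (357,248), about 43–50 mm apart. I'll shut the fingers and press the cap.

Emit:
{"name": "jog_arm", "arguments": {"moves": [0, 0, 0, 0, 0, 0, -1, 0, 0, 0, 0, 0, 0, -1, 0, 0, 0, 0, 0, 0, -1, 0, 0, 0, 0, 0, 0, -1, 0, 0, 0.04, 0, 0, 0, -1, 0, 0, 0.08, 0, 0, 0, -1, 0, 0, 0.12, 0, 0, 0, -1, 0, 0, 0.12, 0, 0, 0, -1]}}

```text
time: 16.65
position: [0.5054, 0.0003, 0.1266]
tool_rot: [-0.062, -3.138, 0.001]
ft_force: [-0.4, -0.1, -0.3]
grip_width: 0.123
grip_force: 0.0
```

Emit:
{"name": "jog_arm", "arguments": {"moves": [0, 0, 0, 0, 0, 0, -1, 0, 0, 0.01, 0, 0, 0, -1, 0, 0, 0.02, 0, 0, 0, -1, 0, 0, 0.03, 0, 0, 0, -1, 0, 0, 0.03, 0, 0, 0, -1, 0, 0, 0.03, 0, 0, 0, -1, 0, 0, 0.03, 0, 0, 0, -1, 0, 0, 0.03, 0, 0, 0, -1]}}

```text
time: 17.65
position: [0.5065, 0.0004, 0.1192]
tool_rot: [0.062, 3.141, 0.0]
ft_force: [1.2, 1.1, -0.4]
grip_width: 0.009
grip_force: 0.0
```

```bash
python3 -c "
from m import *
go((.507,.0004,.117),87.8)"
```

```text
pos [5.065e-01 4.000e-04 1.192e-01] tooly 87.74 tilt [0.0002 0.0001] F [ 1.2   1.07 -0.4 ] w 0.74 gf 0.0 t 17.65
shift/turn [-0.0016  0.0002  0.0074] [ 0.0001  0.0002 -0.0009]
```

Emit:
{"name": "jog_arm", "arguments": {"moves": [0, 0, 0.003, 0, 0, 0, -1, 0, 0, 0.006, 0, 0, 0, -1, 0, 0, 0.009, 0, 0, 0, -1, 0, 0, 0.012, 0, 0, 0, -1, 0, 0, 0.015, 0, 0, 0, -1, 0, 0, 0.018, 0, 0, 0, -1, 0, 0, 0.02, 0, 0, 0, -1, 0, 0, 0.02, 0, 0, 0, -1]}}

```text
time: 18.65
position: [0.5065, 0.0004, 0.1132]
tool_rot: [0.062, 3.141, 0.0]
ft_force: [-2.5, -0.2, 4.9]
grip_width: 0.006
grip_force: 2.2
```

Emit:
{"name": "jog_arm", "arguments": {"moves": [0, 0, 0.001, 0, 0, 0, -1, 0, 0, 0.002, 0, 0, 0, -1, 0, 0, 0.003, 0, 0, 0, -1, 0, 0, 0.004, 0, 0, 0, -1, 0, 0, 0.005, 0, 0, 0, -1, 0, 0, 0.006, 0, 0, 0, -1, 0, 0, 0.007, 0, 0, 0, -1, 0, 0, 0.007, 0, 0, 0, -1]}}

```text
time: 19.65
position: [0.5066, 0.0004, 0.1117]
tool_rot: [0.062, 3.141, 0.001]
ft_force: [-2.3, -0.2, 8.7]
grip_width: 0.009
grip_force: 4.2
```

Emit:
{"name": "jog_arm", "arguments": {"moves": [0, 0, 0.0008, 0, 0, 0, -1, 0, 0, 0.0016, 0, 0, 0, -1, 0, 0, 0.0024, 0, 0, 0, -1, 0, 0, 0.003, 0, 0, 0, -1, 0, 0, 0.003, 0, 0, 0, -1, 0, 0, 0.003, 0, 0, 0, -1, 0, 0, 0.003, 0, 0, 0, -1, 0, 0, 0.003, 0, 0, 0, -1]}}

```text
time: 20.65
position: [0.5066, 0.0004, 0.1114]
tool_rot: [0.062, 3.141, 0.001]
ft_force: [-4.6, -0.2, 12.3]
grip_width: 0.003
grip_force: 6.0
```

Emit:
{"name": "jog_arm", "arguments": {"moves": [0, 0, 0.0009, 0, 0, 0, -1, 0, 0, 0.0018, 0, 0, 0, -1, 0, 0, 0.0018, 0, 0, 0, -1, 0, 0, 0.0018, 0, 0, 0, -1, 0, 0, 0.0018, 0, 0, 0, -1, 0, 0, 0.0018, 0, 0, 0, -1, 0, 0, 0.0018, 0, 0, 0, -1, 0, 0, 0.0018, 0, 0, 0, -1]}}

```text
time: 21.65
position: [0.5067, 0.0004, 0.1114]
tool_rot: [0.062, 3.141, 0.001]
ft_force: [-5.6, 0.1, 15.2]
grip_width: 0.006
grip_force: 7.6
```

Emit:
{"name": "jog_arm", "arguments": {"moves": [0, 0, 0.0003, 0, 0, 0, -1, 0, 0, 0.0003, 0, 0, 0, -1, 0, 0, 0.0003, 0, 0, 0, -1, 0, 0, 0.0003, 0, 0, 0, -1, 0, 0, 0.0003, 0, 0, 0, -1, 0, 0, 0.0003, 0, 0, 0, -1, 0, 0, 0.0003, 0, 0, 0, -1, 0, 0, 0.0003, 0, 0, 0, -1]}}

```text
time: 22.65
position: [0.5067, 0.0004, 0.1113]
tool_rot: [0.062, 3.141, 0.001]
ft_force: [-6.1, -0.4, 15.3]
grip_width: 0.003
grip_force: 7.9
```

The cap is on its hard stop at 0.1113 and was held at 15 N for over a second. Next I retract, open, and turn a quarter so the fingers close on the cheeks.

Emit:
{"name": "jog_arm", "arguments": {"moves": [0, 0, -0.03, 0, 0, 0, -1, 0, 0, -0.1, 0, 0, 0, -1, 0, 0, -0.18, 0, 0, -0.15, 0, 0, 0, -0.18, 0, 0, -0.3, 0.9, 0, 0, -0.18, 0, 0, -0.45, 0.9, 0, 0, -0.18, 0, 0, -0.6, 0.9, 0, 0, -0.18, 0, 0, -0.75, 0.9, 0, 0, -0.18, 0, 0, -0.75, 0.9]}}

```text
time: 23.65
position: [0.5064, 0.0004, 0.1631]
tool_rot: [1.142, -2.926, 0.0]
ft_force: [-0.4, -0.6, -0.2]
grip_width: 0.599
grip_force: 0.0
```

Emit:
{"name": "jog_arm", "arguments": {"moves": [0, 0, 0, 0, 0, -0.15, 0.9, 0, 0, 0, 0, 0, -0.3, 0.9, 0, 0, 0, 0, 0, -0.45, 0.9, 0, 0, 0, 0, 0, -0.6, 0.9, 0, 0, 0, 0, 0, -0.75, 0.9, 0, 0, 0, 0, 0, -0.75, 0.9, 0, 0, 0, 0, 0, -0.75, 0.9, 0, 0, 0, 0, 0, -0.75, 0.9]}}

```text
time: 24.65
position: [0.5036, 0.0038, 0.1428]
tool_rot: [2.025, -2.324, -0.025]
ft_force: [-0.9, 1.2, -3.2]
grip_width: 0.95
grip_force: 0.0
```

```bash
python3 -c "
from m import *
go((.5065,.0004,.068),-2.25); print(ctrl.get_state()['joint_positions'])
c=cam('wrist');save(c,'w6')
b=blob(c,(0,150,40),(8,255,255),(200,100,450,290))[0];print(b[1],onz(c,*b[0],.111))
P=[]
for w in blob(c,(100,130,40),(130,255,255),(230,130,420,290),2): print(w[0],w[1],onz(c,*w[0],.09))
"
```

```text
pos [0.5036 0.0038 0.1428] tooly 172.09 tilt [-0.055  -0.0266] F [-0.95  1.22 -3.17] w 82.67 gf 0.0 t 24.65
shift/turn [ 0.0016 -0.0237  0.2487] [ 0.0501 -0.0299 -0.0935]
[ 0.98766018  0.31340736 -1.21444626  1.83481675  0.32188283  1.27161102
  2.67781229]
[ 288  246   48   44 1763] [ 0.50803903 -0.00364905  0.111     ]
[307.16771488 229.66037736] [290 217  35  22 477] [ 0.50746861 -0.0206776   0.09      ]
[328.5 289. ] [328 289   2   1   2] [0.50014934 0.01739405 0.09      ]
```

View pics/w6.png

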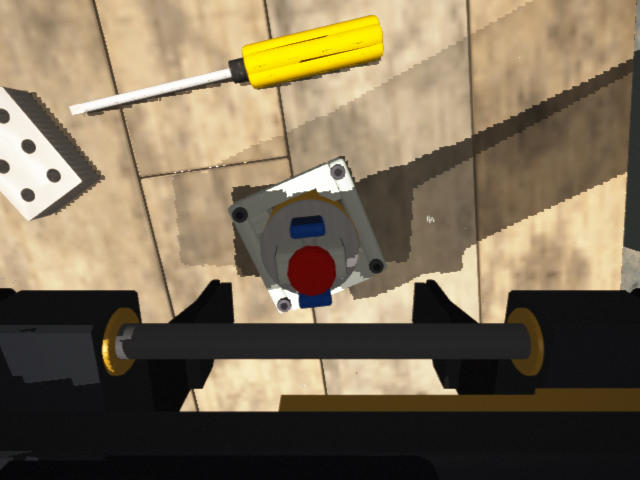

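The turn ran into joint 7's limit (2.68 rad), leaving the tool tilted; the gauge is untouched. I'll turn the other way by half a turn.

```bash
python3 -c "
from m import *
go((.5065,.0004,.165),120)"
```

```text
pos [0.506  0.0052 0.1458] tooly 172.33 tilt [-0.0485 -0.0212] F [0.95 1.52 0.58] w 82.61 gf 0.0 t 24.7
shift/turn [ 0.0174 -0.0008 -0.0635] [ 0.0282 -0.0442  0.8725]
```

Emit:
{"name": "jog_arm", "arguments": {"moves": [0, 0, -0.02, 0, 0, 0.15, 0.9, 0, 0, -0.03, 0, 0, 0.3, 0.9, 0, 0, -0.03, 0, 0, 0.45, 0.9, 0, 0, -0.03, 0, 0, 0.6, 0.9, 0, 0, -0.03, 0, 0, 0.75, 0.9, 0, 0, -0.03, 0, 0, 0.87, 0.9, 0, 0, -0.03, 0, 0, 0.87, 0.9, 0, 0, -0.03, 0, 0, 0.87, 0.9]}}

```text
time: 25.7
position: [0.5049, 0.004, 0.1521]
tool_rot: [0.797, -2.977, 0.019]
ft_force: [0.3, -0.4, 0.2]
grip_width: 0.946
grip_force: 0.0
```

```bash
python3 -c "
from m import *
go((.5065,.0004,.165),70); print(ctrl.get_state()['joint_positions'])"
```

```text
pos [0.5049 0.004  0.1521] tooly 119.97 tilt [-0.0547 -0.0271] F [ 0.33 -0.38  0.19] w 82.31 gf 0.0 t 25.7
shift/turn [ 0.004  -0.0127 -0.0429] [-0.022  -0.0561  0.8327]
[ 0.86011412  0.23094744 -1.03926064  1.82385196  0.22648837  1.26645928
  1.84547232]
```

Emit:
{"name": "jog_arm", "arguments": {"moves": [0.001, -0.003, -0.02, -0.006, -0.014, 0.15, 0.9, 0.002, -0.006, -0.03, -0.012, -0.028, 0.3, 0.9, 0.003, -0.009, -0.043, -0.018, -0.042, 0.45, 0.9, 0.004, -0.013, -0.043, -0.022, -0.056, 0.6, 0.9, 0.004, -0.013, -0.043, -0.022, -0.056, 0.75, 0.9, 0.004, -0.013, -0.043, -0.022, -0.056, 0.833, 0.9, 0.004, -0.013, -0.043, -0.022, -0.056, 0.833, 0.9, 0.004, -0.013, -0.043, -0.022, -0.056, 0.833, 0.9]}}

```text
time: 26.7
position: [0.5066, 0.0003, 0.1651]
tool_rot: [-0.544, -3.094, -0.001]
ft_force: [-0.1, 0.0, 0.4]
grip_width: 0.949
grip_force: 0.0
```

```bash
python3 -c "
from m import *
go((.5065,.0004,.165),15); print(ctrl.get_state()['joint_positions'])"
```

```text
pos [5.066e-01 3.000e-04 1.651e-01] tooly 70.04 tilt [-0.0001  0.0004] F [-0.1   0.03  0.36] w 82.58 gf 0.0 t 26.7
shift/turn [0.0003 0.0003 0.0003] [ 2.000e-04 -4.000e-04  9.174e-01]
[ 0.83973746  0.13066273 -0.94364824  1.85106966  0.11228501  1.21568955
  1.08345751]
```

Emit:
{"name": "jog_arm", "arguments": {"moves": [0, 0, 0, 0, 0, 0.15, 0.9, 0, 0, 0, 0, 0, 0.3, 0.9, 0, 0, 0, 0, 0, 0.45, 0.9, 0, 0, 0, 0, 0, 0.6, 0.9, 0, 0, 0, 0, 0, 0.75, 0.9, 0, 0, 0, 0, 0, 0.9, 0.9, 0, 0, 0, 0, 0, 0.9, 0.9, 0, 0, 0, 0, 0, 0.9, 0.9]}}

```text
time: 27.7
position: [0.5065, 0.0003, 0.1651]
tool_rot: [-1.888, -2.511, -0.0]
ft_force: [0.2, -0.0, 0.9]
grip_width: 0.946
grip_force: 0.0
```

Emit:
{"name": "jog_arm", "arguments": {"moves": [0, 0, 0, 0, 0, 0.15, 0.9, 0, 0, 0, 0, 0, 0.305, 0.9, 0, 0, 0, 0, 0, 0.305, 0.9, 0, 0, 0, 0, 0, 0.305, 0.9, 0, 0, 0, 0, 0, 0.305, 0.9, 0, 0, 0, 0, 0, 0.305, 0.9, 0, 0, 0, 0, 0, 0.305, 0.9, 0, 0, 0, 0, 0, 0.305, 0.9]}}

```text
time: 28.7
position: [0.5066, 0.0003, 0.1651]
tool_rot: [-2.266, -2.176, -0.0]
ft_force: [-0.0, 0.2, 0.1]
grip_width: 0.951
grip_force: 0.0
```

```bash
python3 -c "
from m import *
go((.5067,.0004,.067),-2.25); print(ctrl.get_state()['joint_positions'])
c=cam('wrist');save(c,'w7')
b=blob(c,(0,150,40),(8,255,255),(200,100,450,290))[0];print(b[1],onz(c,*b[0],.111))
"
```

```text
pos [5.066e-01 3.000e-04 1.651e-01] tooly -2.33 tilt [-0.0001  0.0003] F [-0.03  0.19  0.06] w 82.7 gf 0.0 t 28.7
shift/turn [2.000e-04 4.000e-04 3.271e-01] [-0.0001 -0.0003 -0.0014]
[ 0.7422024   0.1135329  -0.83565961  1.85337179  0.08949113  1.2132382
 -0.16233849]
[ 303  238   44   44 1506] [0.50838367 0.00089949 0.111     ]
```

View pics/w7.png

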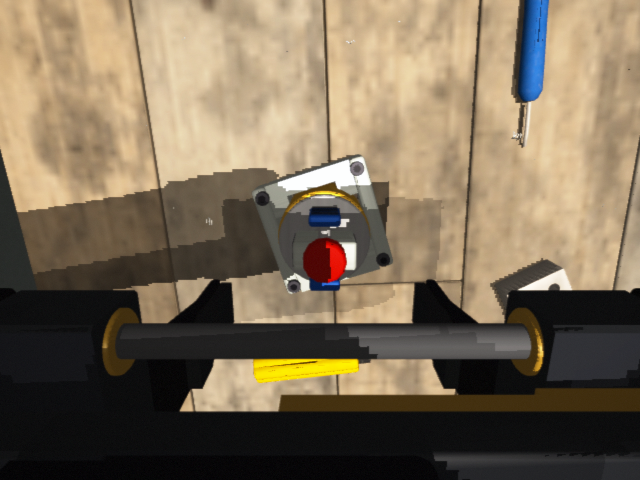

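The gauge is level and square to the gripper, with the cap at (325,260) and the wings on the image's vertical line. Descending to the cheeks.

Emit:
{"name": "jog_arm", "arguments": {"moves": [0, 0, 0.05, 0, 0, 0, 0.9, 0, 0, 0.1, 0, 0, 0, 0.9, 0, 0, 0.15, 0, 0, 0, 0.9, 0, 0, 0.2, 0, 0, 0, 0.9, 0, 0, 0.25, 0, 0, 0, 0.9, 0, 0, 0.29, 0, 0, 0, 0.9, 0, 0, 0.32, 0, 0, 0, 0.9, 0, 0, 0.325, 0, 0, 0, 0.9]}}

```text
time: 29.75
position: [0.5062, 0.0004, 0.067]
tool_rot: [-2.266, -2.175, 0.0]
ft_force: [0.0, -0.4, 1.0]
grip_width: 0.954
grip_force: 0.0
```

Emit:
{"name": "jog_arm", "arguments": {"moves": [0, 0, 0, 0, 0, 0, -0.05, 0, 0, 0, 0, 0, 0, -0.05, 0, 0, 0, 0, 0, 0, -1, 0, 0, 0, 0, 0, 0, -1, 0, 0, 0, 0, 0, 0, -1, 0, 0, 0, 0, 0, 0, -1, 0, 0, 0, 0, 0, 0, -1, 0, 0, 0, 0, 0, 0, -1], "newtons": 25}}

```text
time: 30.75
position: [0.507, 0.0003, 0.0678]
tool_rot: [2.266, 2.175, 0.001]
ft_force: [1.5, -0.3, 0.0]
grip_width: 0.457
grip_force: 25.0
```

```bash
python3 -c "
from m import *
go((.5067,.0004,.067),-2.25)"
```

```text
pos [5.07e-01 3.00e-04 6.78e-02] tooly -2.35 tilt [0.0008 0.0003] F [ 1.52 -0.3   0.01] w 39.72 gf 25.0 t 30.75
shift/turn [ 0.0002 -0.0009  0.0026] [ 0.0007 -0.0004 -0.0017]
```

Emit:
{"name": "jog_arm", "arguments": {"moves": [0, 0, -0.01, 0, 0, 0, -1, 0, 0, -0.03, 0, 0, 0, -1, 0, 0, -0.06, 0, 0, 0, -1, 0, 0, -0.09, 0, 0, 0, -1, 0, 0, -0.13, 0, 0, 0, -1, 0, 0, -0.17, 0, 0, 0, -1, 0, 0, -0.2, 0, 0, 0, -1, 0, 0, -0.2, 0, 0, 0, -1]}}

```text
time: 31.75
position: [0.5069, 0.0001, 0.1285]
tool_rot: [2.266, 2.174, 0.001]
ft_force: [0.5, 1.0, -3.6]
grip_width: 0.458
grip_force: 25.0
```

Emit:
{"name": "jog_arm", "arguments": {"moves": [0, 0, -0.03, 0, 0, 0, -1, 0, 0, -0.06, 0, 0, 0, -1, 0, 0, -0.07, 0, 0, 0, -1, 0, 0, -0.07, 0, 0, 0, -1, 0, 0, -0.07, 0, 0, 0, -1, 0, 0, -0.07, 0, 0, 0, -1, 0, 0, -0.07, 0, 0, 0, -1, 0, 0, -0.07, 0, 0, 0, -1]}}

```text
time: 32.75
position: [0.5065, 0.0003, 0.1485]
tool_rot: [-2.266, -2.175, -0.0]
ft_force: [-0.1, -0.5, -3.1]
grip_width: 0.458
grip_force: 25.0
```

```bash
python3 -c "
from m import *
go((.5427,.2926,.147),-2.25); print(ctrl.get_state()['joint_positions'])"
```

```text
pos [5.065e-01 3.000e-04 1.485e-01] tooly -2.35 tilt [-0.0002  0.0004] F [-0.06 -0.46 -3.07] w 39.87 gf 25.0 t 32.75
shift/turn [0.9783 0.0807 0.0054] [-0.0002 -0.0004 -0.0016]
[ 0.73775777  0.13259341 -0.83724542  1.87344892  0.10592305  1.18126362
 -0.17643955]
```

Emit:
{"name": "jog_arm", "arguments": {"moves": [0.1, 0.01, 0, 0, 0, 0, -1, 0.25, 0.02, 0, 0, 0, 0, -1, 0.42, 0.035, 0, 0, 0, 0, -1, 0.6, 0.05, 0, 0, 0, 0, -1, 0.77, 0.065, 0, 0, 0, 0, -1, 0.9, 0.075, 0, 0, 0, 0, -1, 0.978, 0.081, 0, 0, 0, 0, -1, 0.978, 0.081, 0, 0, 0, 0, -1]}}

```text
time: 33.75
position: [0.542, 0.295, 0.1485]
tool_rot: [-2.261, -2.178, -0.001]
ft_force: [-0.0, -0.7, -3.3]
grip_width: 0.458
grip_force: 25.0
```

Emit:
{"name": "jog_arm", "arguments": {"moves": [0, 0, 0.02, 0, 0, 0, -1, 0, 0, 0.04, 0, 0, 0, -1, 0, 0, 0.06, 0, 0, 0, -1, 0, 0, 0.06, 0, 0, 0, -1, 0, 0, 0.06, 0, 0, 0, -1, 0, 0, 0.06, 0, 0, 0, -1, 0, 0, 0.06, 0, 0, 0, -1, 0, 0, 0.06, 0, 0, 0, -1]}}

```text
time: 34.75
position: [0.5429, 0.2925, 0.1308]
tool_rot: [-2.266, -2.175, -0.0]
ft_force: [0.0, -0.2, -3.0]
grip_width: 0.456
grip_force: 25.0
```

```bash
python3 -c "
from m import *
go((.5427,.2926,.068),-2.25)
c=cam('wrist');save(c,'w8')"
```

```text
pos [0.5429 0.2925 0.1308] tooly -2.35 tilt [0.0001 0.0004] F [ 0.01 -0.16 -3.02] w 39.64 gf 25.0 t 34.75
shift/turn [ 1.000e-04 -7.000e-04  2.094e-01] [ 0.0001 -0.0003 -0.0016]
```

View pics/w8.png

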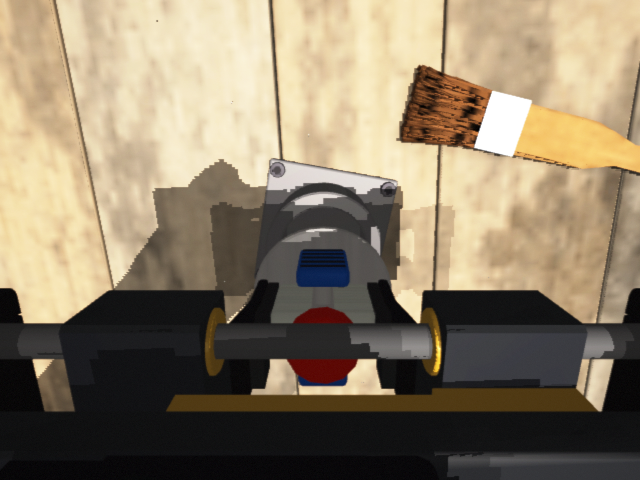

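The gauge is held over the stand, with the rim arc at about (322,190) concentric with the flange at x≈322. Lowering.

Emit:
{"name": "jog_arm", "arguments": {"moves": [0, 0, 0.015, 0, 0, 0, -1, 0, 0, 0.03, 0, 0, 0, -1, 0, 0, 0.045, 0, 0, 0, -1, 0, 0, 0.06, 0, 0, 0, -1, 0, 0, 0.08, 0, 0, 0, -1, 0, 0, 0.1, 0, 0, 0, -1, 0, 0, 0.12, 0, 0, 0, -1, 0, 0, 0.12, 0, 0, 0, -1]}}

```text
time: 35.8
position: [0.5425, 0.2922, 0.094]
tool_rot: [-2.266, -2.175, 0.002]
ft_force: [0.5, -0.8, -3.9]
grip_width: 0.46
grip_force: 25.0
```

Emit:
{"name": "jog_arm", "arguments": {"moves": [0, 0, 0.02, 0, 0, 0, -1, 0, 0, 0.04, 0, 0, 0, -1, 0, 0, 0.055, 0, 0, 0, -1, 0, 0, 0.065, 0, 0, 0, -1, 0, 0, 0.075, 0, 0, 0, -1, 0, 0, 0.082, 0, 0, 0, -1, 0, 0, 0.082, 0, 0, 0, -1, 0, 0, 0.082, 0, 0, 0, -1]}}

```text
time: 36.8
position: [0.543, 0.2926, 0.0703]
tool_rot: [-2.266, -2.175, -0.001]
ft_force: [-0.0, -0.3, -4.0]
grip_width: 0.454
grip_force: 25.0
```

Emit:
{"name": "jog_arm", "arguments": {"moves": [0, 0, 0.002, 0, 0, 0, -1, 0, 0, 0.004, 0, 0, 0, -1, 0, 0, 0.006, 0, 0, 0, -1, 0, 0, 0.008, 0, 0, 0, -1, 0, 0, 0.0095, 0, 0, 0, -1, 0, 0, 0.0095, 0, 0, 0, -1, 0, 0, 0.0095, 0, 0, 0, -1, 0, 0, 0.0095, 0, 0, 0, -1]}}

```text
time: 37.8
position: [0.5429, 0.2925, 0.0678]
tool_rot: [2.267, 2.175, 0.0]
ft_force: [-1.9, -2.5, 5.6]
grip_width: 0.458
grip_force: 25.0
```

Seated at the same height as before (0.0678), with light contact. Releasing and retracting.

Emit:
{"name": "jog_arm", "arguments": {"moves": [0, 0, 0, 0, 0, 0, 0.9, 0, 0, 0, 0, 0, 0, 0.9, 0, 0, 0, 0, 0, 0, 0.9, 0, 0, 0, 0, 0, 0, 0.9, 0, 0, 0, 0, 0, 0, 0.9, 0, 0, -0.05, 0, 0, 0, 0.9, 0, 0, -0.1, 0, 0, 0, 0.9, 0, 0, -0.1, 0, 0, 0, 0.9]}}

```text
time: 38.8
position: [0.544, 0.2934, 0.0996]
tool_rot: [2.266, 2.175, 0.006]
ft_force: [0.2, 0.8, -1.4]
grip_width: 0.951
grip_force: 0.0
```

Emit:
{"name": "jog_arm", "arguments": {"moves": [0, 0, -0.1, 0, 0, 0, 0.9, 0, 0, -0.2, 0, 0, 0, 0.9, 0, 0, -0.3, 0, 0, 0, 0.9, 0, 0, -0.3, 0, 0, 0, 0.9, 0, 0, -0.3, 0, 0, 0, 0.9, 0, 0, -0.3, 0, 0, 0, 0.9, 0, 0, -0.3, 0, 0, 0, 0.9, 0, 0, -0.3, 0, 0, 0, 0.9]}}

```text
time: 39.8
position: [0.5427, 0.2924, 0.1868]
tool_rot: [-2.266, -2.175, 0.001]
ft_force: [0.3, 0.4, -0.1]
grip_width: 0.951
grip_force: 0.0
```

```bash
python3 -c "
from m import *
go((.5427,.2926,.068),-2.25)
c=cam('wrist');save(c,'w9')
b=blob(c,(0,150,40),(8,255,255),(200,100,450,290))[0];print(b[1],onz(c,*b[0],.111))
for w in blob(c,(100,130,40),(130,255,255),(280,130,370,320),2): print(w[0],w[1],onz(c,*w[0],.097))
"
```

```text
pos [0.5427 0.2924 0.1868] tooly -2.35 tilt [-0.0008  0.0001] F [ 0.33  0.38 -0.1 ] w 82.73 gf 0.0 t 39.8
shift/turn [0.0008 0.0004 0.3959] [-0.0008 -0.0001 -0.0017]
[ 304  229   39   41 1262] [0.54360946 0.29290949 0.111     ]
[322.74174174 212.12012012] [309 203  29  16 333] [0.54434238 0.31446258 0.097     ]
[323.08474576 272.96610169] [309 267  29  11 236] [0.54280866 0.27122951 0.097     ]
```

View pics/w9.png

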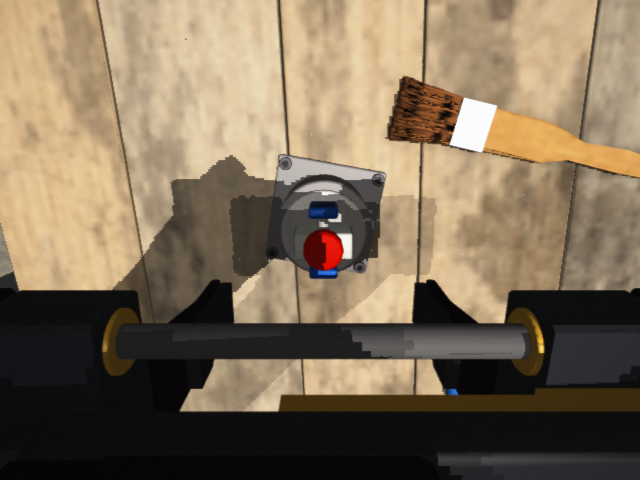

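The gauge stands upright in the stand, cap at (323,250), wings still symmetric at (323,212) and (323,273). The gripper is clear.

```bash
python3 -c "
from bench import ctrl
print(ctrl.close_job())"
```

```text
the job is handed in; nothing more can be done
None
```

The job is handed in at about 40 s: the brass bore was gauged, the cap was locked at about 15 N, and the gauge was drawn out by its cheeks and stood upright back in its stand. I did not measure the locked size after drawing the gauge out. I viewed 11 pictures, one over the limit of 10.

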